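# Pop open the checking jig with the red bracket

## Task

Two snap-shut checking jigs with open-frame lids stand on the assembly bench. Press the green release button of the one that holds the red painted bracket so that its lid springs fully open, then let go of the button; leave the jig with the bare grey bracket shut.

Things in the scene. Friction and masses are not known exactly. Their poses are not given: they have to be found in the camera images.
- red_button_top (a point): Centre of the top of the green button on the jig with the red bracket, 70 mm above the bench: a round plunger 30 mm across, 8 mm proud of a black collar 46 mm across. Moves with it. x axis: level, towards the lid and hinge; z up. The lid's front edge is 31 mm from here along x, its hinge 199 mm. Jig: bolted down, blue tray on a 245 x 150 mm dark base. The grey bracket's jig is exactly alike.
- red_button (a joint): How far that green button is pressed down, in m: 0 up, 0.008 fully down. Pressed straight down it needs 1.5 N to start and 5 N at the bottom; it frees the lid's catch at about 0.005 and springs back by itself.
- red_lid (a joint): Opening angle of the lid of the jig with the red bracket, rad: 0 shut (0 to 0.02 against its catch), 1.75 open at its stop, a little past upright, leaning away from the button. Open steel frame with one crossbar, 148 x 140 mm, top 54 mm above the bench when shut. A damped spring swings it open in about one second once freed and holds it there.
- grey_lid (a joint): The same for the lid of the jig with the bare grey bracket, which must stay shut (about 0).

How it is judged:
By the outcome, as a careful person would: the job done as asked, in the order asked, and still so for the second after the job is handed in, with the robot touching nothing.
It also fails if it takes over 32 s, if anything falls off the work surface, if the arm or the gripper's body presses on something with over 40 N, if the wrist force passes 120 N, or if a joint passes its speed limit or range.

## Robot

A 6-joint arm with a two-finger parallel gripper is mounted at the origin on the work surface. World frame = base frame: x ahead of the robot, y to its left, z up, the work surface at z = 0. Lengths are in m, angles in degrees, forces in N, time in s.
With the tool pointing down it reaches from about 0.4 to 0.825 m from the base axis. Payload 7 kg.
Tool frame: the origin (TCP) lies on the mounting face of the last link; the fingertips stand 178 mm ahead of it and the grasp point (between the pads) lies 159 mm ahead of it (ctrl.tip_extent is the distance from the TCP to the fingertips, in m); z points along the fingers, y is the direction in which the jaws open and shut (so a half turn about z gives the same grasp; the last joint's range is limited). The gripper opens to 88 mm and grips with 3 to 60 N. Pads are 19 mm wide; open, the fingers measure 130 mm over their backs; the gripper's body (78 mm by 193 mm) begins 47 mm behind the grasp point.
Start: joints at [87.095, 20.546, 0.682, 0, -70.136, -16.507], TCP at [0.224, 0.637, 0.405] pointing down, gripper open.
Joint ranges: [-176.03, 176.03], [-82.01, 121.73], [-58.28, 71.71], [-173.87, 95.51], [-174.79, -0.11], [-173.66, 173.66]. Speed limits (degrees/s): [136.94, 136.94, 172.46, 180, 180, 180].

## Interface

Orientations are given as [roll, pitch, yaw] about the fixed x, y, z axes, in that order (R = Rz(yaw) Ry(pitch) Rx(roll)).
In Python, from plant import ctrl gives the robot as it stands. The module is installed in compiled form; this text tells all that it offers.
- The arm moves only by the tool carry_out, never from a script. Its argument "moves" is text: rows parted by semicolons, each of 7 numbers parted by spaces: the finger opening in m, from 0 to 0.0876, then the shift along the tool's x, y, z in m, then the turn, a rotation vector about the tool's x, y, z in rad. A call has 1 to 20 rows; each row is the pose to reach, as a shift and turn from the pose commanded when the call began, along the tool's axes at that moment; what a row does not reach only later rows make up. A row lasts 1/10 s, in which the tool goes at most 50 mm and 8.59 degrees, less where a joint would pass 70% of its speed; a pose out of reach is approached as far as the arm can. A call with a gripper value outside its range is refused whole. The fingers move at their own pace and stop on an object; the grip force is fixed at half the most. Time passes only in rows, so rows that repeat a pose let the fingers close. It gives the time, the measured TCP pose, the force and the opening at its end, in the units of the state.
- ctrl.get_obs(): the state, without advancing time (a new reading comes with each control period).
- ctrl.snapshot(name): name is "side" or "top"; returns a dict with "image" (480x640x3 uint8, red, green, blue), "K" (3x3 intrinsics, pixels), "k1" (the pictures are not rectified: a ray, as slopes to the right and down, at radius r is drawn at 1 + k1 r^2 times it, then the intrinsics apply), "R" (3x3) and "t" (3): a world point X has camera coordinates R X + t. Camera axes: x right, y down, z forward; pixel columns grow to the right and rows downward; lengths in m; the calibration is good to about 2 mm. A picture is of the moment at which its call begins. There is no depth.
- ctrl.close_job(): hands the job in, once; it reports no verdict.
Trained networks look in a picture, given as the dict that the camera call returned (one of the last four; its "shot" number tells which), for a name from the list of things; names that differ only in an ending like _2 or _b are one class to them, and where a whole thing is asked for, a point or a joint stands for the part that bears it (a point fixed in the world has none). Each returns a list of dicts, best first, with "confidence" (0 to 1); they miss things now and then, are a little off and sometimes report something else, mostly with a low value. They report only what shows in the picture. A call takes as long as a camera call.
- ctrl.recognise(picture, label): "extent" ([left, top, right, bottom] in pixels, round what is visible of it).
- ctrl.trace(picture, label): "region" (480x640 bool, what is visible of it) and "extent" ([left, top, right, bottom] in pixels, round what is visible of it).
- ctrl.mark_of(picture, label): "at" ([row, column] in pixels: a listed point, or the origin of a listed thing).
The state is a dict: "clock": time; "joint_pos": joint angles; "qvel": joint speeds; "tau": joint torques, N m; "tool_pos": TCP position; "orientation": TCP orientation; "force": force on the tool from outside, world axes, zero at the start; "moment": the same for the moment, N m; "opening": finger opening in m.
Only numpy, scipy, OpenCV 4.12 (cv2) and the standard library are available. Lean on these libraries where they do the work, as an engineer would, in place of code of your own. Each camera call takes 0.05 s, during which the arm holds its last target.

## Working session

There is one attempt and no reset: what is moved stays moved. The work goes in short steps, Python scripts to look and compute and a tool call to move; the robot and the scene stay as the last step left them, time stands still between calls to the robot, and variables do not carry over. Pictures are saved under pics/ and viewed, and the job is handed in when it is done.

Besides the shell and the picture viewer there is one more tool, called after "Request:" as name(argument=value, ...) on one line, values as JSON. carry_out: Moves the arm, as the interface text tells. Its arguments: {"type":"object","properties":{"moves":{"type":"string"}},"required":["moves"]}

```bash
mkdir -p pics; python3 - <<'E'
from plant import ctrl
import cv2,pickle
o=ctrl.get_obs(); print(o)
for n in("side","top"):
    s=ctrl.snapshot(n); cv2.imwrite(f"pics/{n}0.png",s["image"][:,:,::-1]); pickle.dump(s,open(f"{n}0.pkl","wb"))
    print(n,s["K"].tolist(),s["k1"],s["R"].tolist(),s["t"].tolist())
    print([(m["at"],m["confidence"]) for m in ctrl.mark_of(s,"red_button_top")])
    for l in("red_lid","grey_lid","red_button"):print(l,[(m["extent"],m["confidence"]) for m in ctrl.recognise(s,l)])
E
```

```text
{'clock': 0.0, 'joint_pos': array([ 8.70947106e+01,  2.05914238e+01,  6.32005515e-01, -1.82274695e-02,
       -7.01363484e+01, -1.65057610e+01]), 'qvel': array([-0.04896301,  0.09828933, -0.01281996, -0.06569949,  0.00763647,
       -0.02936256]), 'tau': array([-1.14636114e-03, -5.82713807e+01,  2.93058622e+01,  6.99699238e+00,
        6.87793960e-03, -1.59854899e-04]), 'tool_pos': array([0.22428611, 0.63643237, 0.40371509]), 'orientation': array([ 1.79903311e+02, -1.07820747e-02, -1.94172490e+01]), 'force': array([ 0.70626765,  0.06186838, -0.19109629]), 'moment': array([ 0.00909554, -0.00525345,  0.01680176]), 'opening': 0.0876237867922602}
side [[561.8456638430023, 0.0, 311.86100271332435], [0.0, 561.8456638430023, 240.69879283821507], [0.0, 0.0, 1.0]] -0.09166390673710327 [[0.9594943882745574, -0.28156641177706193, 0.009532818503613868], [-0.14596359218476426, -0.525772334356781, -0.838008402214167], [0.24096711108811647, 0.8026729148189884, -0.5455740492268999]] [-0.5878418141423304, 0.14655643384650466, 1.0007744016457227]
[([295.3, 297.3], 0.61)]
red_lid [([314.4, 269.0, 420.9, 329.1], 0.71)]
grey_lid [([260.4, 192.8, 336.9, 228.8], 0.75)]
red_button [([288.5, 291.5, 303.5, 307.9], 0.58)]
top [[622.4589017781215, 0.0, 324.0224883032141], [0.0, 622.4589017781215, 240.98713364859026], [0.0, 0.0, 1.0]] -0.011402018353486787 [[-0.008933066187367819, -0.9999419984239243, -0.006016653260823967], [-0.9973435099634029, 0.009344520009816972, -0.07223989949927927], [0.07229193220804059, 0.005355346277787084, -0.9973691376836729]] [-0.02442607264054824, 0.6160344418391079, 1.1895977194970537]
[([282.4, 399.3], 0.7)]
red_lid [([359.0, 177.1, 434.0, 262.9], 0.94)]
grey_lid [([176.7, 186.3, 274.6, 281.1], 0.77)]
red_button [([389.0, 274.4, 406.5, 290.7], 0.62)]
```

View pics/side0.png

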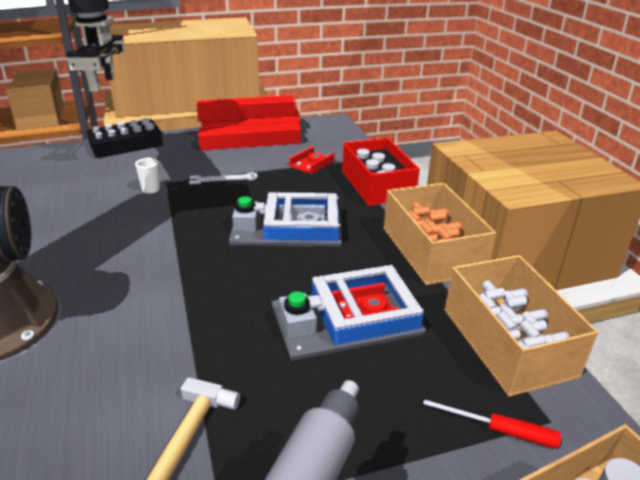

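View pics/top0.png

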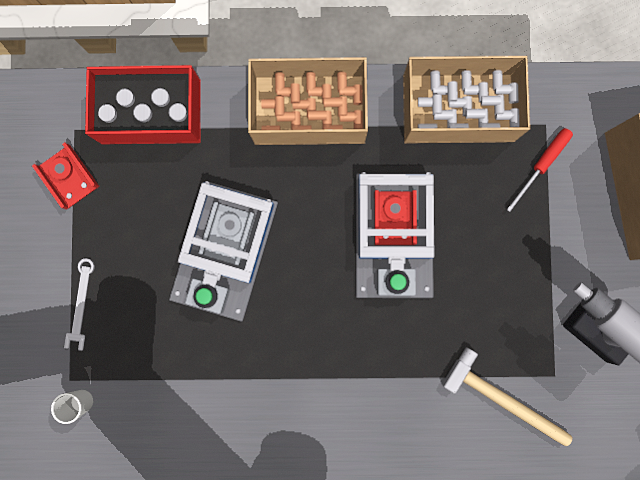

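The side view shows the red bracket's jig with its button near column 297, row 299. In the top view that button is near column 398, row 282, and the lid is above it in the image (+x). The grey bracket's jig is on the left, at (205,296) in the top view. Both networks picked the right button.

```bash
cat > h.py <<'E'
import numpy as np,cv2
def und(s,rc):
    d=np.array([s["k1"],0,0,0,0.])
    return cv2.undistortPoints(np.array([[[rc[1],rc[0]]]],float),s["K"],d)[0,0]
def ray(s,rc):
    u=und(s,rc); R=np.array(s["R"]); c=-R.T@s["t"]; d=R.T@np.r_[u,1]; return c,d/np.linalg.norm(d)
def atz(s,rc,z):
    c,d=ray(s,rc); return c+d*(z-c[2])/d[2]
def tri(a,b):
    A=np.zeros((3,3));v=np.zeros(3)
    for c,d in(a,b):
        P=np.eye(3)-np.outer(d,d);A+=P;v+=P@c
    return np.linalg.solve(A,v)
def proj(s,X):
    p,_=cv2.projectPoints(np.array([X],float),cv2.Rodrigues(np.array(s["R"]))[0],np.array(s["t"]),s["K"],np.array([s["k1"],0,0,0,0.]));return p[0,0]
E
python3 - <<'E'
import pickle,numpy as np,cv2
from h import *
S=pickle.load(open("side0.pkl","rb"));T=pickle.load(open("top0.pkl","rb"))
print("tri",tri(ray(S,(295.3,297.3)),ray(T,(282.4,399.3))))
print("z70",atz(S,(295.3,297.3),.07),atz(T,(282.4,399.3),.07))
# green blobs
for n,s in(("S",S),("T",T)):
    hsv=cv2.cvtColor(s["image"],cv2.COLOR_RGB2HSV); m=cv2.inRange(hsv,(50,120,60),(85,255,255))
    N,l,st,c=cv2.connectedComponentsWithStats(m)
    for i in range(1,N):
        if st[i,4]>20: print(n,st[i],c[i],atz(s,c[i][::-1],.07))
# lid edges in the top image at z=.054
for rc in((256,359),(256,433),(176,360),(176,432)): print(rc,atz(T,rc,.054))
for s in(S,T): print("cam",-s["R"].T@s["t"])
print("grey obj",atz(T,(290,580),.0), tri(ray(T,(292,582)),ray(S,(388,349))))
E
```

```text
tri [ 0.53509099 -0.16913034  0.0772353 ]
z70 [ 0.5387724  -0.16064669  0.07      ] [ 0.53378656 -0.16963434  0.07      ]
S [237 195  15  13 159] [244.16352201 201.35849057] [0.51197481 0.19030116 0.07      ]
S [288 291  19  17 264] [296.4280303  298.90151515] [ 0.53478828 -0.16969942  0.07      ]
T [390 274  16  16 211] [397.61137441 281.45971564] [ 0.53556047 -0.16652513  0.07      ]
T [196 288  17  17 222] [203.64864865 295.77477477] [0.51219245 0.19461445 0.07      ]
(256, 359) [ 0.58438725 -0.09614478  0.054     ]
(256, 433) [ 0.58308792 -0.23604603  0.054     ]
(176, 360) [ 0.73726151 -0.10004819  0.054     ]
(176, 432) [ 0.73592488 -0.23745945  0.054     ]
cam [ 0.34426911 -0.8917557   0.67441585]
cam [ 0.52818144 -0.03655191  1.23082335]
grey obj [ 5.15844980e-01 -5.33443559e-01 -2.22044605e-16] [ 0.51650534 -0.4681046   0.17186973]
```

```bash
python3 - <<'E'
import cv2,pickle
a=pickle.load(open("top0.pkl","rb"))["image"][150:310,330:460,::-1]; b=pickle.load(open("side0.pkl","rb"))["image"][250:370,260:440,::-1]
cv2.imwrite("pics/zt.png",cv2.resize(a,None,fx=3.7,fy=3.7,interpolation=2));cv2.imwrite("pics/zs.png",cv2.resize(b,None,fx=4,fy=4,interpolation=2))
E
```

```text
(no output)
```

View pics/zt.png

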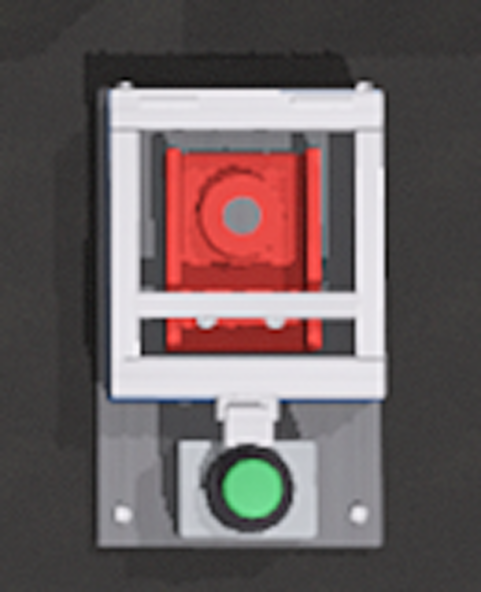

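Request:
carry_out(moves="0 0.558 0.656 0 0 0 -0.339; 0 0.558 0.656 0 0 0 -0.339; 0 0.558 0.656 0 0 0 -0.339; 0 0.558 0.656 0 0 0 -0.339; 0 0.558 0.656 0 0 0 -0.339; 0 0.558 0.656 0 0 0 -0.339; 0 0.558 0.656 0 0 0 -0.339; 0 0.558 0.656 0 0 0 -0.339; 0 0.558 0.656 0 0 0 -0.339; 0 0.558 0.656 0 0 0 -0.339; 0 0.558 0.656 0 0 0 -0.339; 0 0.558 0.656 0 0 0 -0.339; 0 0.558 0.656 0 0 0 -0.339; 0 0.558 0.656 0 0 0 -0.339; 0 0.558 0.656 0 0 0 -0.339; 0 0.558 0.656 0 0 0 -0.339; 0 0.558 0.656 0 0 0 -0.339; 0 0.558 0.656 0 0 0 -0.339; 0 0.558 0.656 0 0 0 -0.339; 0 0.558 0.656 0 0 0 -0.339")

```text
clock: 2.5
tool_pos: [0.5323, -0.1673, 0.4044]
orientation: [-180.0, 0.0, -0.0]
force: [0.8, 0.5, 0.3]
opening: 0.0001
```

The top-view zoom shows the red bracket's jig, with its button ahead of the lid's latch tab. The arm reached the point above the button with the jaw along y. I'll go down to about 15 mm above it and check.

Request:
carry_out(moves="0 0 0 0.05 0 0 0; 0 0 0 0.09 0 0 0; 0 0 0 0.12 0 0 0; 0 0 0 0.14 0 0 0; 0 0 0 0.14 0 0 0; 0 0 0 0.14 0 0 0")

```text
clock: 3.1
tool_pos: [0.5329, -0.1665, 0.2656]
orientation: [180.0, -0.0, 0.1]
force: [-0.0, -0.2, 1.2]
opening: 0.0005
```

```bash
python3 - <<'E'
from plant import ctrl
import cv2
from h import *
print(ctrl.get_obs()["tool_pos"],ctrl.get_obs()["force"])
s=ctrl.snapshot("side"); 
t=ctrl.get_obs()["tool_pos"]
im=s["image"][200:380,220:440,::-1].copy(); im=cv2.resize(im,None,fx=3.3,fy=3.3,interpolation=2)
for X,c in((t-[0,0,.178],(255,0,255)),([.535,-.168,.07],(0,255,255))):
    p=(proj(s,X)-[220,200])*3.3; cv2.circle(im,tuple(int(v) for v in p),3,c,-1); print(proj(s,X))
cv2.imwrite("pics/s1.png",im)
cv2.imwrite("pics/t1.png",ctrl.snapshot("top")["image"][:,:,::-1])
E
```

```text
[ 0.53289769 -0.16645261  0.2655587 ] [-0.00778375 -0.18943064  1.19746841]
[294.9940005  289.55610762]
[296.28900299 298.27423273]
```

View pics/s1.png

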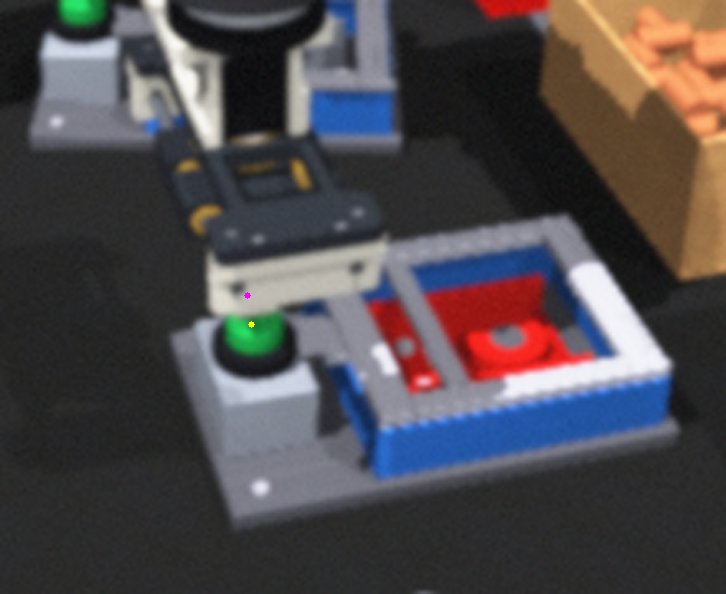

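View pics/t1.png

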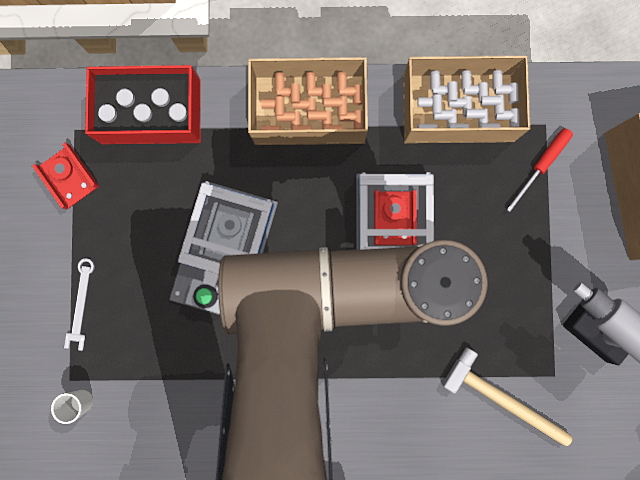

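The side view shows the tool over the right button. However, a wide part (x 210–385 in the zoom) hangs close to the button and off the tool axis, so I'll overlay the known dimensions before pressing.

```bash
python3 - <<'E'
from plant import ctrl
import cv2
from h import *
s=ctrl.snapshot("side"); t=ctrl.get_obs()["tool_pos"];print(t)
im=cv2.resize(s["image"][110:310,200:400,::-1].copy(),None,fx=3,fy=3,interpolation=2)
def P(X):return tuple(int(v) for v in (proj(s,X)-[200,110])*3)
tip=t-[0,0,.178]
def box(hx,hy,z0,z1,c):
    for z in(z0,z1):
        q=[P(tip+[a*hx,b*hy,z]) for a,b in((-1,-1),(1,-1),(1,1),(-1,1))]
        cv2.polylines(im,[np.array(q)],True,c,1)
im0=im.copy()
box(.0095,.021,0,.066,(255,0,255)); box(.039,.0965,.066,.178,(0,255,255))
cv2.imwrite("pics/s2.png",im)
cv2.imwrite("pics/s2b.png",im0)
E
```

```text
[ 0.53319617 -0.16708373  0.266466  ]
```

View pics/s2.png

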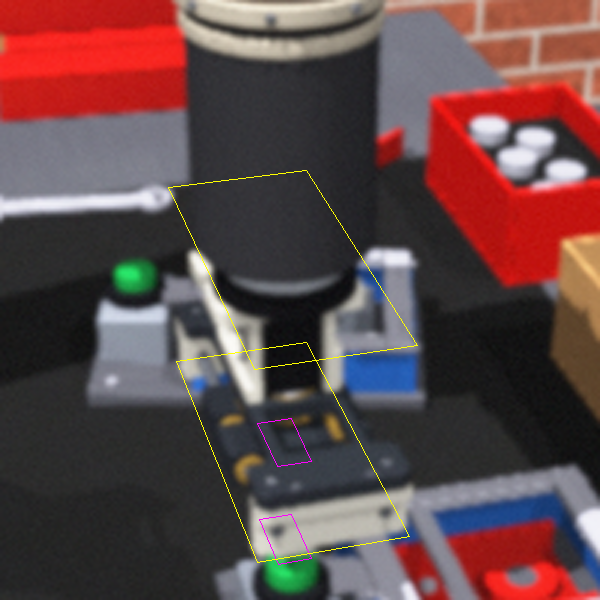

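View pics/s2b.png

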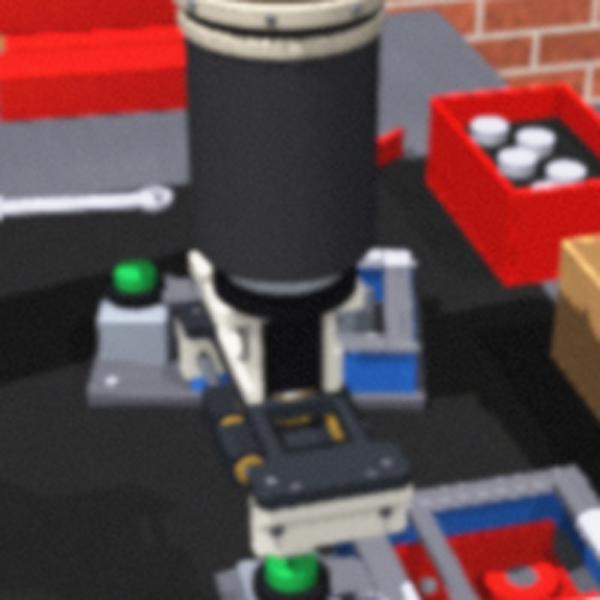

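The body box (193 mm along y, 78 mm along x) matches the picture. The wide part is the near end of the gripper body, well above the button and hiding the fingers. The lid's arc clears it by about 13 mm. Now I'll press.

Request:
carry_out(moves="0 0 0 0.01 0 0 0; 0 0 0 0.016 0 0 0; 0 0 0 0.020 0 0 0; 0 0 0 0.023 0 0 0; 0 0 0 0.0235 0 0 0; 0 0 0 0.0235 0 0 0")

```text
clock: 3.85
tool_pos: [0.5331, -0.1674, 0.244]
orientation: [180.0, -0.1, 0.1]
force: [-8.0, 6.5, 28.7]
opening: 0.0004
```

```bash
python3 - <<'E'
from plant import ctrl
import cv2
s=ctrl.snapshot("side");o=ctrl.get_obs();print(o["tool_pos"],o["force"])
cv2.imwrite("pics/s3.png",cv2.resize(s["image"][200:380,220:440,::-1],None,fx=3.3,fy=3.3,interpolation=2))
E
```

```text
[ 0.53303448 -0.16744805  0.24395358] [-7.2332824   6.97839375 28.72173948]
```

View pics/s3.png

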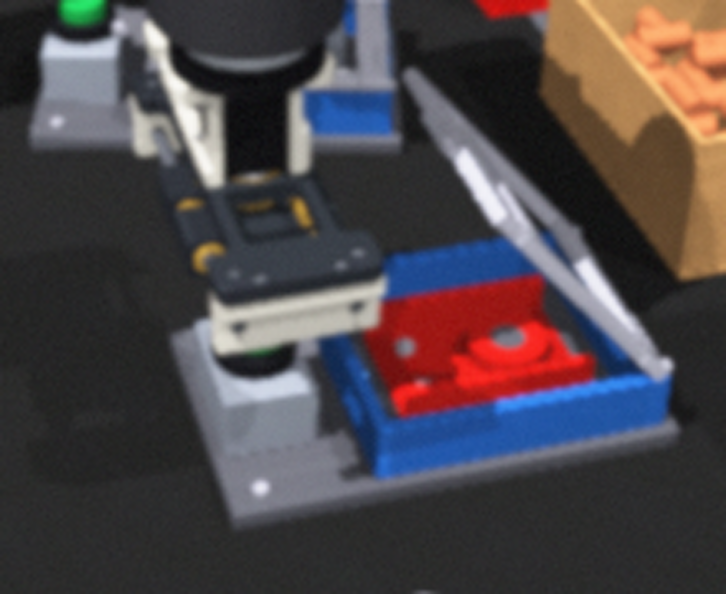

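The lid of the red bracket's jig is opening and is clear of the gripper. The button is at its bottom, at about 29 N through the fingertips. Next I'll lift off and away.

Request:
carry_out(moves="0 0 0 -0.01 0 0 0; 0 -0.005 0 -0.03 0 0 0; 0 -0.02 0 -0.06 0 0 0; 0 -0.04 0 -0.1 0 0 0; 0 -0.06 0 -0.14 0 0 0; 0 -0.06 0 -0.16 0 0 0; 0 -0.06 0 -0.16 0 0 0; 0 -0.06 0 -0.16 0 0 0; 0 -0.06 0 -0.16 0 0 0; 0 -0.06 0 -0.16 0 0 0; 0 -0.06 0 -0.16 0 0 0; 0 -0.06 0 -0.16 0 0 0; 0 -0.06 0 -0.16 0 0 0; 0 -0.06 0 -0.16 0 0 0; 0 -0.06 0 -0.16 0 0 0; 0 -0.06 0 -0.16 0 0 0")

```text
clock: 5.5
tool_pos: [0.4726, -0.1676, 0.4012]
orientation: [-180.0, -0.0, 0.0]
force: [0.0, 0.2, -0.2]
opening: 0.0003
```

```bash
python3 - <<'E'
from plant import ctrl
import cv2
s=ctrl.snapshot("side");o=ctrl.get_obs();print(o["clock"],o["tool_pos"],o["force"])
cv2.imwrite("pics/s4.png",s["image"][:,:,::-1])
cv2.imwrite("pics/t4.png",ctrl.snapshot("top")["image"][:,:,::-1])
E
```

```text
5.55 [ 0.47260421 -0.16756002  0.40120858] [0.63053085 0.47159797 0.57903927]
```

View pics/s4.png

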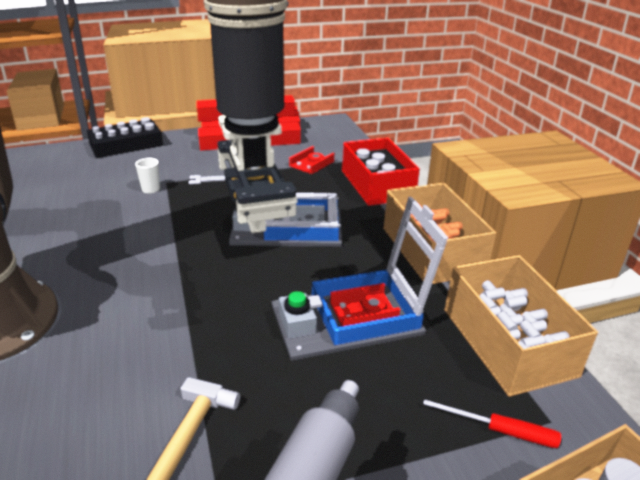

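View pics/t4.png

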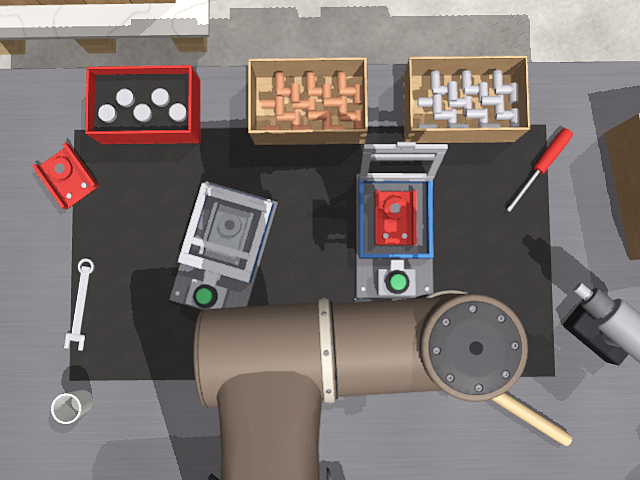

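In both views the red bracket's lid stands up (side: free edge near (425,220); top: rows 145–178), its button is back up, and the grey bracket's lid is shut. I'll check the angle against the 1.75 rad stop.

```bash
python3 - <<'E'
from plant import ctrl
from h import *
import cv2
s=ctrl.snapshot("side");t=ctrl.snapshot("top")
for n,q in(("side",s),("top",t)):
  for a in(1.4,1.6,1.75):
    print(n,a,[proj(q,[.734-.148*np.cos(a),y,.048+.148*np.sin(a)]).round(0) for y in(-.098,-.168,-.238)])
im=s["image"][180:330,360:460,::-1]; cv2.imwrite("pics/s5.png",cv2.resize(im,None,fx=4,fy=4,interpolation=2))
print(ctrl.get_obs()["force"])
for q in (s,t):
  for l in("red_lid","grey_lid","red_button"):print(l,[(m["extent"],m["confidence"]) for m in ctrl.recognise(q,l)][:1])
E
```

```text
side 1.4 [array([381., 202.]), array([397., 222.]), array([415., 244.])]
side 1.6 [array([397., 199.]), array([413., 219.]), array([432., 241.])]
side 1.75 [array([408., 199.]), array([425., 218.]), array([445., 240.])]
top 1.4 [array([363., 178.]), array([405., 178.]), array([447., 177.])]
top 1.6 [array([363., 161.]), array([405., 160.]), array([446., 160.])]
top 1.75 [array([363., 148.]), array([404., 147.]), array([446., 147.])]
[-0.24240469 -0.60806205  0.21382213]
red_lid [([387.3, 197.1, 448.7, 316.8], 0.63)]
grey_lid [([265.5, 193.7, 336.1, 229.3], 0.61)]
red_button [([289.7, 293.9, 306.5, 309.9], 0.76)]
red_lid [([354.6, 143.5, 445.4, 181.2], 0.94)]
grey_lid [([177.7, 185.2, 272.9, 280.7], 0.91)]
red_button [([389.9, 274.5, 408.3, 289.4], 0.5)]
```

View pics/s5.png

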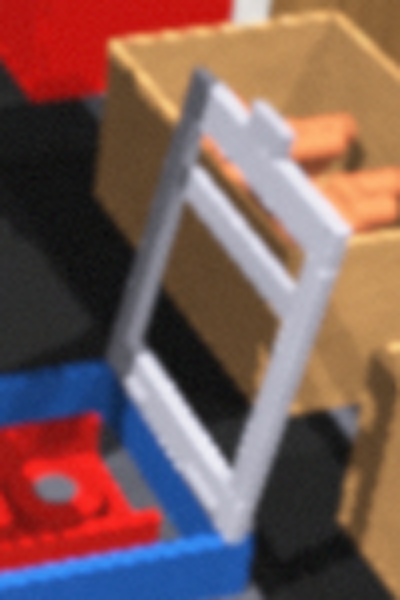

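The lid's free edge runs from about (410,197) to (446,238) in the side view and lies at row 146 in the top view. Both fit 1.75 rad.

```bash
python3 -c "
from plant import ctrl
print(ctrl.close_job())"
```

```text
the job is handed in; nothing more can be done
None
```

I pressed the green button on the red bracket's jig straight down with the closed fingertips. Its lid sprang open, and I lifted the arm clear and handed the job in at about 5.7 s on the robot's clock.

- **Red lid:** its free edge matches the predicted position for the 1.75 rad stop, within about 2 pixels in both cameras.
- **Red button:** it is back up in both views.
- **Grey lid:** it is still shut, and its outline is where it was at the start in both views.
- **Contact:** the robot was touching nothing at the end, with wrist force under 1 N.
- **Press force:** I measured about 29 N at the bottom of the press, more than the 5 N the button needs. The button had probably reached its end stop or collar. I read the force only at the end of that move and just after, so I can't rule out a brief higher peak.
- **Position check:** the network's point for the button disagreed by about 10 mm between the two cameras. I used the centre of the green patch instead, which agreed to about 3 mm.

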